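# Load a blank rating plate under the sprung clips of the marking machine

## Task

Load the blank motor rating plate into the bench marking machine: it lies crooked on the feed table, so slide it, without picking it up, between the guides and on under both sprung clips until both have snapped down behind it and it rests fully home, holding the hidden end switch in. Feel for the switch and push gently, for its bracket must not be shoved back; then leave the plate alone, and do not disturb the loose things round the machine.

Things in the scene. Friction and masses are not known exactly. Their poses are not given: they have to be found in the camera images.
- marking_machine: Low grey bench marking machine, fixed. Its dark ground feed table is 24 mm above the bench, 160 mm wide, from x = -170 to +129 mm. Origin: at bench height on the feed's centre line, under the line where the clips' hooks drop; x = feed direction, into the machine and away from the robot; y = left, z = up. Nothing on it is more than 96 mm above the bench.
- guide_mouth (a point): On the table, on the centre line, 22 mm in front of the hook line (machine x = -22 mm). Here two parallel steel guides begin, 104 mm apart inside, 10 mm high, running to x = +56 mm. They have only short lead-ins, flaring at 28 degrees to x = -38 mm where the mouth is 121 mm wide: the plate must come to them nearly square and centred.
- hook_line (a point): On the table, on the centre line, where the clips' hooks drop (machine x = 0). The two clips stand at y = +42.5 and -42.5 mm and are 11 mm wide each, so 74 mm between them is free for whatever pushes the plate. The plate is home when its rear edge is 2.5 to 19.5 mm past this line, a different amount each time, to be found by feel.
- hood_front (a point): On the table, on the centre line, under the front of the hood (58 mm past the hook line). The hood stands 83 mm high above the bench (a housing farther back 95 mm) and leaves a slot 11 mm high for the plate. Beneath it, out of sight, is the end switch on a slotted bracket that is set differently each time.
- rating_plate: The blank rating plate: bare aluminium, 80 (x) x 100 (y) x 7 mm, 0.11 to 0.22 kg, corners rounded to 6 mm, ruled with fine lines and with four small rivet marks. Origin: centre of its underside; z up. It lies on the feed table before the guides, up to 18 mm off the centre line and crooked by up to 0.35 rad, its x axis roughly along the machine's x.
- plate_back (a point): Middle of the plate's rear edge face (the 100 mm side towards the robot), at half its thickness: 40 mm behind the plate's origin. This is the face to push on.
- clip_left (a joint): Left sprung clip: steel leaf hinged at the hood, 54 mm behind its hooked nose; from the nose a lead-in ramp rises at 32 degrees to 19 mm before the hook line. In rad: 0 at rest, nose 3 mm above the table; about 0.07 while the nose rides on the plate; under 0.02 when snapped down behind the rear edge, its bead then pressing on the plate. Only the plate's front edge lifts it.
- clip_right (a joint): Right sprung clip (machine y = -42.5 mm), the same as the left one. To push the plate under both ramps takes about 5 to 12 N together; it then slides on with about 3 to 6 N, a little more once both clips are down and press on it. As they snap down the force drops for a moment.
- plunger (a joint): Plunger of the hidden end switch, in m: 0 out, grows as the plate pushes it in against a spring under 1 N; the switch is made above 0.0025, and at 0.0035 the plate meets the bracket's solid face. The clips' friction holds the plate there when it is let go. Stop a slow push when its force has risen by about 5 N above that of sliding (past the snap).
- centre_punch: Loose steel centre punch, 112 mm long, lying on the bench to the left of the machine.
- bearing: Loose ball bearing, 42 mm across and 13 mm high, lying on the bench to the left of the machine.
- paint_marker: Loose paint marker, 131 mm long, lying on the bench to the right of the machine.
- dial_caliper: Loose dial caliper, 172 x 145 mm over all, lying on the bench at the left.
- wood_block: Loose wooden packing block, 62 x 78 x 22 mm, on the bench in front and to the left.
- switch_bracket (a joint): Shift of the end switch's bracket from its setting, in m: 0 at the start wherever it has been set, grows if the plate is pressed on hard after reaching it. It is held by one screw and slips when about 8 N bears on it; more than 0.0015 spoils the setting.
Not all that is in view belongs to the job. Several things have the shape of the rating_plate; the one meant has the colours described above.

How it is judged:
By the outcome, as a careful person would: the job done as asked, in the order asked, and still so for the second after the job is handed in, with the robot touching nothing.
It also fails if it takes over 58 s, if anything falls off the work surface, if the arm or the gripper's body presses on something with over 40 N, if the wrist force passes 120 N, or if a joint passes its speed limit or range.

## Robot

A 7-joint arm with a two-finger parallel gripper is mounted at the origin on a cart in front of the work surface, level with it; the furniture and walls round the work are solid. World frame = base frame: x ahead of the robot, y to its left, z up, the work surface at z = 0. Lengths are in m, angles in rad, forces in N, time in s.
With the tool pointing down it reaches from about 0.35 to 0.9 m from the base axis. Payload 19.9 kg.
Tool frame: the origin (TCP) lies at the very end of the fingers, on their centre line; the grasp point (between the pads) lies 19 mm behind it; z points along the fingers, y is the direction in which the jaws open and shut (so a half turn about z gives the same grasp; the last joint's range is limited). The gripper opens to 94 mm and grips with 3 to 60 N. Pads are 16 mm wide; open, the fingers measure 119 mm over their backs; the gripper's body (75 mm by 177 mm) begins 78 mm behind the grasp point.
Start: joints at [1.097, 0.417, -0.01, 1.614, 0.005, 1.111, -0.053], TCP at [0.262, -0.567, 0.205] pointing down, gripper open.
Joint ranges: [-2.81, 2.81], [-0.39, 2.02], [-1.27, 1.25], [0.06, 2.57], [-1.19, 4.33], [0.19, 2], [-2.82, 2.82]. Speed limits (rad/s): [1.89, 1.89, 2.39, 2.39, 3.01, 3.01, 3.01].

## Interface

Orientations are given as a unit quaternion [w, x, y, z].
In Python, from cell import env gives the robot as it stands.
- The arm moves only by the tool arm_command, never from a script. Its argument "moves" is a list of rows, each an object of numbers: "dx", "dy", "dz": the shift along the tool's x, y, z in cm; "spin": the turn about the tool's z in degrees. In form: [{"dx": .., "dy": .., "dz": .., "spin": ..}, ...]. A call has 1 to 20 rows; each row shifts and turns the commanded pose from where the row before left it, along the tool's axes as they then stand; what a row does not reach is not made up. A row lasts 1/8 s, in which the tool goes at most 62.5 mm and 10.7 degrees, less where a joint would pass 70% of its speed; a pose out of reach is approached as far as the arm can. A call with a gripper value outside its range is refused whole. "jaw" is the finger opening in cm, from 0 to 9.4, set as the call begins (left out, the last holds). The fingers move at their own pace and stop on an object; "force" is the grip in N (left out, the last holds). Time passes only in rows, so rows that do not move let the fingers close. It gives the time, the measured TCP pose, the force and the opening at its end, in the units of the state.
- env.read_state(): the state, without advancing time (a new reading comes with each control period).
- env.capture(name): name is "scene" or "top" or "wrist"; returns the picture (480x640x3 uint8, red, green, blue); there is no depth.
- env.get_calibration(name): a dict with "intrinsics" (3x3 intrinsics, pixels), "rvec" (rotation vector, rad) and "tvec" (3), from world to camera coordinates, as OpenCV has them. Camera axes: x right, y down, z forward; pixel columns grow to the right and rows downward; lengths in m; the calibration is good to about 2 mm. A picture is of the moment at which its call begins: read the wrist's pose just before it. get_calibration takes no time and is no camera call; for the wrist camera it gives the pose at the moment of the call.
- env.hand_in(): hands the job in, once; it reports no verdict.
Trained networks look in the newest picture that a camera, given by its name, has taken for a name from the list of things; names that differ only in an ending like _2 or _b are one class to them, and where a whole thing is asked for, a point or a joint stands for the part that bears it (a point fixed in the world has none). Each returns a list of dicts, best first, with "score" (0 to 1); they miss things now and then, are a little off and sometimes report something else, mostly with a low value. They report only what shows in the picture. A call takes as long as a camera call. They do not tell look-alikes from the thing itself.
- env.search_frame(camera, thing): "bbox" ([left, top, right, bottom] in pixels, round what is visible of it).
The state is a dict: "clock": time; "joints": joint angles; "qvel": joint speeds; "joint_torque": joint torques, N m; "tcp_pos": TCP position; "eef_rot": TCP orientation; "force": force on the tool from outside, world axes, zero at the start; "torque": the same for the moment, N m; "grip_width": finger opening in m.
Only numpy, scipy, OpenCV 4.12 (cv2) and the standard library are available. Lean on these libraries where they do the work, as an engineer would, in place of code of your own. Each camera call takes 0.05 s, during which the arm holds its last target. There are 200 camera calls.

## Working session

There is one attempt and no reset: what is moved stays moved. The work goes in short steps, Python scripts to look and compute and a tool call to move; the robot and the scene stay as the last step left them, time stands still between calls to the robot, and variables do not carry over. Pictures are saved under pics/ and viewed, about 8 in all and at most 12, crops included, and the job is handed in when it is done.

Besides the shell and the picture viewer there is one more tool, called after "Request:" as name(argument=value, ...) on one line, values as JSON. arm_command: Moves the arm, as the interface text tells. Its arguments: {"type":"object","properties":{"moves":{"type":"array","items":{"type":"object","properties":{"dx":{"type":"number"},"dy":{"type":"number"},"dz":{"type":"number"},"spin":{"type":"number"}}}},"jaw":{"type":"number"},"force":{"type":"number"}},"required":["moves"]}

```bash
mkdir -p pics; ls; python3 - <<'E'
from cell import env
import cv2
for n in("top","scene"):
    im=env.capture(n); cv2.imwrite(f"pics/{n}1.png",im[:,:,::-1])
    for t in("rating_plate","marking_machine"):
        print(n,t,env.search_frame(n,t)[:4])
    c=env.get_calibration(n);print(c)
print(env.read_state())
E
```

```text
pics
top rating_plate [{'bbox': [344.3, 319.4, 411.9, 382.4], 'score': 0.78}, {'bbox': [396.5, 155.9, 415.2, 214.3], 'score': 0.67}, {'bbox': [319.9, 235.4, 378.2, 280.0], 'score': 0.59}]
top marking_machine [{'bbox': [296.9, 121.5, 389.5, 298.2], 'score': 0.69}]
{'intrinsics': array([[590.49307748,   0.        , 320.75220053],
       [  0.        , 590.49307748, 250.63580453],
       [  0.        ,   0.        ,   1.        ]]), 'rvec': array([ 2.15389342, -2.14840517,  0.11219078]), 'tvec': array([0.27376343, 0.49890405, 1.07158812])}
scene rating_plate [{'bbox': [300.1, 226.9, 361.9, 281.1], 'score': 0.76}, {'bbox': [397.7, 252.6, 461.6, 299.2], 'score': 0.73}, {'bbox': [198.0, 258.8, 221.5, 279.9], 'score': 0.3}]
scene marking_machine [{'bbox': [198.3, 166.4, 379.2, 306.8], 'score': 0.59}]
{'intrinsics': array([[502.17752504,   0.        , 318.76547432],
       [  0.        , 502.17752504, 244.28143785],
       [  0.        ,   0.        ,   1.        ]]), 'rvec': array([ 0.70513302, -2.69174053,  0.98271688]), 'tvec': array([0.5579906 , 0.06248713, 0.91248171])}
{'clock': 0.3, 'joints': array([ 1.09650795,  0.41755825, -0.01030131,  1.61376664,  0.00470569,
        1.11069778, -0.05301944]), 'qvel': array([-2.42738350e-04, -2.53315549e-03, -1.75029738e-03, -1.04401072e-03,
        1.34616715e-03, -1.98951570e-03,  8.28997858e-05]), 'joint_torque': array([ 1.01883527e-04, -8.50231147e+01,  6.37853276e-01, -4.25711775e+01,
       -4.87572514e-02,  1.61231391e-02,  1.00078418e-05]), 'tcp_pos': array([ 0.26207195, -0.56726414,  0.20525615]), 'eef_rot': array([-1.90624080e-04,  9.76679260e-01,  2.14703474e-01, -7.23773569e-05]), 'force': array([-0.1291661 ,  0.03789272,  0.53647897]), 'torque': array([-0.00661479,  0.00106834, -0.02945879]), 'grip_width': 0.09402598376913449}
```

```bash
python3 - <<'E'
import cv2
a=cv2.imread("pics/top1.png")[100:400,260:460]; cv2.imwrite("pics/c1.png",cv2.resize(a,None,fx=2,fy=2,interpolation=2)) 
a=cv2.resize(a,None,fx=3.0,fy=3.0,interpolation=cv2.INTER_CUBIC)[:,:]
a=cv2.resize(cv2.imread("pics/top1.png")[100:400,240:440],(400,600),interpolation=cv2.INTER_CUBIC)
b=cv2.imread("pics/scene1.png")[120:420,180:480]
cv2.imwrite("pics/c1.png",cv2.hconcat([a,cv2.resize(b,(400,600))[:, :]]))
E
```

```text
(no output)
```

View pics/top1.png

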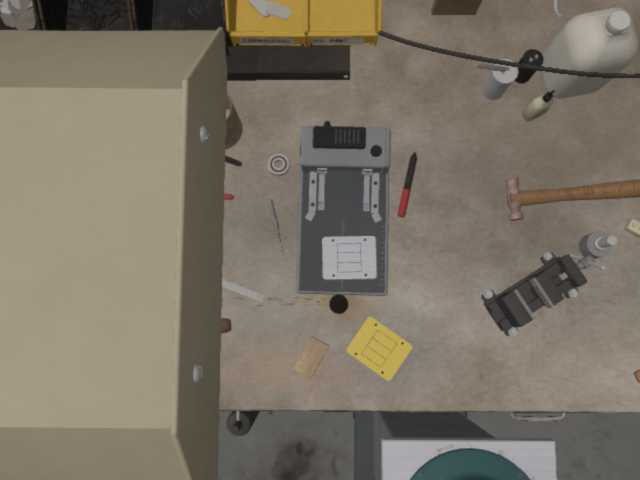

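View pics/c1.png

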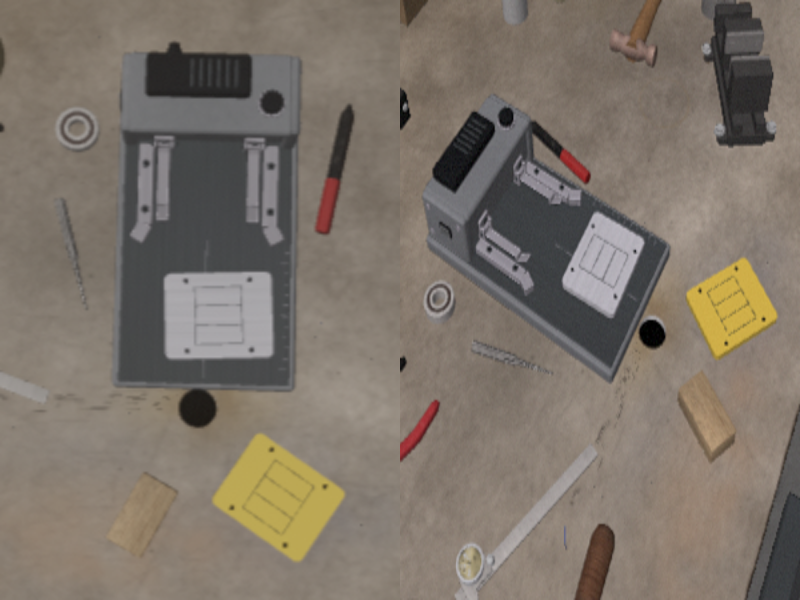

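The aluminium plate is on the feed table at (349,257) in the top view. The look-alike is the yellow plate at (379,348), so I'm choosing the aluminium one. There is also a black round object at (339,303) to avoid. Next I'll measure.

```bash
cat > h.py <<'E'
import cv2, numpy as np
from cell import env
def pix2w(c,uv,z):
    """pixels -> world points on the plane of height z"""
    R=cv2.Rodrigues(c["rvec"])[0]; t=c["tvec"].reshape(3)
    uv=np.asarray(uv,float).reshape(-1,2); K=c["intrinsics"]
    d=np.c_[uv,np.ones(len(uv))]@np.linalg.inv(K).T@R
    o=-R.T@t
    return o+d*((z-o[2])/d[:,2])[:,None]
def plate(im,box):
    l,t,r,b=box; s=im[t:b,l:r].astype(int)
    m=((s.min(2)>130)&(s.max(2)-s.min(2)<40)).astype(np.uint8)
    m=cv2.morphologyEx(m,cv2.MORPH_CLOSE,np.ones((9,9)))
    k=max(cv2.findContours(m,0,2)[0],key=cv2.contourArea)
    return k[:,0,:].astype(float)+[l,t]
E
python3 - <<'E'
from h import *
im=cv2.imread("pics/top1.png"); c=env.get_calibration("top")
k=plate(im,(305,228,385,288))
for nm,cc,kk in[("top",c,k),("scene",env.get_calibration("scene"),plate(cv2.imread("pics/scene1.png"),(295,222,366,284)))]:
    w=pix2w(cc,kk,.031)[:,:2].astype(np.float32)
    print(nm,cv2.minAreaRect(w*1000), len(kk))
# machine table corners, edges
hsv=im.astype(int)
for y in(225,285):print(y,[(x,hsv[y,x].tolist()) for x in list(range(294,306))+list(range(382,394))])
print(env.search_frame("top","centre_punch"))
R=cv2.Rodrigues(c["rvec"])[0];print(-R.T@c["tvec"])
# table corners approx
print(pix2w(c,[[298,294],[387,294]],.024), pix2w(c,[[301,168],[389,168]],.083), pix2w(c,[[339,303]],0))
E
python3 - <<'E'
import cv2
a=cv2.imread("pics/top1.png")[155:310,285:405]
cv2.imwrite("pics/c2.png",cv2.resize(a,None,fx=3.8,fy=3.8,interpolation=cv2.INTER_CUBIC))
E
```

```text
top ((486.658447265625, 223.0550537109375), (78.95014953613281, 99.32686614990234), 0.13266795873641968) 15
scene ((484.7958984375, 203.04379272460938), (88.92420959472656, 145.53773498535156), 3.0327532291412354) 111
225 [(294, [103, 113, 122]), (295, [104, 114, 123]), (296, [103, 113, 122]), (297, [101, 108, 115]), (298, [113, 115, 116]), (299, [116, 115, 115]), (300, [102, 101, 101]), (301, [82, 81, 80]), (302, [74, 73, 71]), (303, [74, 73, 71]), (304, [72, 72, 70]), (305, [74, 73, 71]), (382, [77, 76, 75]), (383, [77, 76, 76]), (384, [80, 79, 78]), (385, [96, 94, 94]), (386, [112, 109, 110]), (387, [100, 99, 100]), (388, [93, 100, 105]), (389, [102, 112, 120]), (390, [107, 117, 127]), (391, [109, 119, 128]), (392, [111, 121, 130]), (393, [112, 122, 131])]
285 [(294, [120, 131, 139]), (295, [114, 123, 130]), (296, [117, 118, 121]), (297, [118, 118, 118]), (298, [114, 113, 113]), (299, [90, 89, 89]), (300, [75, 75, 74]), (301, [73, 73, 72]), (302, [72, 71, 70]), (303, [72, 72, 71]), (304, [72, 72, 70]), (305, [72, 71, 70]), (382, [78, 78, 76]), (383, [75, 75, 74]), (384, [82, 82, 82]), (385, [108, 107, 107]), (386, [98, 97, 98]), (387, [92, 97, 102]), (388, [113, 123, 132]), (389, [121, 132, 142]), (390, [122, 133, 143]), (391, [123, 134, 144]), (392, [122, 133, 143]), (393, [121, 133, 142])]
[{'bbox': [272.5, 199.3, 287.0, 250.8], 'score': 0.66}]
[0.36504049 0.25641306 1.12833973]
[[0.41753691 0.31741335 0.024     ]
 [0.41799588 0.15138096 0.024     ]] [[0.6431353  0.31057828 0.083     ]
 [0.64299958 0.15110764 0.083     ]] [[0.40178759 0.24048793 0.        ]]
```

View pics/c2.png

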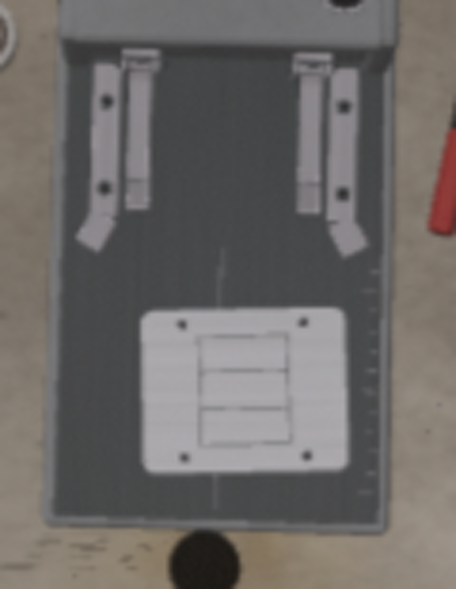

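The close crop shows the bare plate with its four rivet marks, at about 349,257. The guides and clips are visible. The centre line runs from (343.4,220) to (341.6,288), so the machine is slightly rotated. I'll fit its edges next.

```bash
cat >> h.py <<'E'
def machine():
    im=cv2.imread("pics/top1.png"); c=env.get_calibration("top")
    s=(im.astype(float)[:,:,2]-im.astype(float)[:,:,0])  # bench is brown: red-blue > 0
    s=cv2.GaussianBlur(s,(3,3),0)
    def cross(v,th):  # first sub-pixel crossing below th
        i=np.argmax(v<th); return i-1+(v[i-1]-th)/(v[i-1]-v[i])
    L=[[285+cross(s[r,285:330],8),r] for r in range(215,290,2)]
    Rr=[[400-cross(s[r,400:360:-1],8),r] for r in range(222,290,2)]
    B=[[u,300-cross(s[300:270:-1,u],8)] for u in list(range(302,324))+list(range(356,382))]
    fit=[]
    for p in(L,Rr,B):
        w=pix2w(c,p,.024)[:,:2].astype(np.float32)
        for _ in range(3):
            vx,vy,x,y=cv2.fitLine(w,cv2.DIST_HUBER,0,.001,.001).ravel(); d=(w-[x,y])@[-vy,vx]; w=w[abs(d)<max(.0015,2*d.std())]
        fit.append((vx,vy,x,y)); print("edge",np.degrees(np.arctan2(vy,vx)),x,y,len(w),d.std())
    return fit
E
python3 - <<'E'
from h import *
f=machine()
c=env.get_calibration("top")
p=pix2w(c,[[343.4,220.3],[341.6,287.9]],.024);d=p[0]-p[1];print("cl",p,np.degrees(np.arctan2(d[1],d[0])))
im=cv2.imread("pics/top1.png")
k=plate(im,(305,228,385,288)); w=pix2w(c,k,.031)[:,:2]*1000;print(cv2.minAreaRect(w.astype(np.float32)))
E
```

```text
edge -1.2245002 0.50481915 0.32011008 38 0.000109879824
edge -1.5158011 0.48031604 0.15053096 34 0.00012405592
edge 88.62366 0.41828462 0.227442 48 0.00022819152
cl [[0.55720558 0.2324654  0.024     ]
 [0.42914402 0.23596477 0.024     ]] -1.5652585828097305
((486.6584777832031, 223.0550537109375), (78.95021057128906, 99.3268814086914), 0.13266795873641968)
```

```bash
python3 - <<'E'
from h import *
c=env.get_calibration("top")
P=lambda x,y:[285+x/3.8-.5+.13,155+y/3.8-.5+.13]
for n,a,b in[("guide-in far",(120,80),(332,80)),("guide bend",(115,214),(330,221)),("flare tip",(97,252),(345,257))]:
    w=pix2w(c,[P(*a),P(*b)],.034);print(n,(w*1000).round(1).tolist(),(w.mean(0)*1000).round(1),"cl y",round(234.6-(w.mean(0)[0]*1000-480)*np.tan(np.radians(1.45)),1))
im=cv2.imread("pics/top1.png")
w=np.array([487,223.]);a=np.radians(-1.45)
for hx in(588,590,592):
  o=np.array([hx,235-(hx-480)*np.tan(np.radians(1.45))]);d=w-o
  print(hx,o,"plate in machine",d@[np.cos(a),np.sin(a)],d@[-np.sin(a),np.cos(a)])
E
```

```text
guide-in far [[641.2, 284.1, 34.0], [641.1, 178.5, 34.0]] [641.2 231.3  34. ] cl y 230.5
guide bend [[573.3, 286.3, 34.0], [569.8, 179.9, 34.0]] [571.5 233.1  34. ] cl y 232.3
flare tip [[554.2, 295.1, 34.0], [551.8, 172.7, 34.0]] [553.  233.9  34. ] cl y 232.8
588 [588.         232.26623074] plate in machine -100.7331805797749 -11.819025446279612
590 [590.         232.21560539] plate in machine -102.73382120885562 -11.819025446279605
592 [592.         232.16498003] plate in machine -104.73446183793632 -11.8190254462796
```

Machine yaw is about -1.45° and the hook line is at x≈0.591. The centre line is y≈0.2352-(x-0.48)·0.0253. The plate sits at (0.487,0.223) with yaw about 0.1–1°, which is 12 mm right of the centre line. I'll grip its front and rear edges lightly, slide it on the table until it is centred, then push it from behind.

Request:
arm_command(moves=[{"dz": -2.7, "dx": 2.68, "dy": -3.11}, {"dz": -2.7, "dx": 2.68, "dy": -3.11}, {"dz": -2.7, "dx": 2.68, "dy": -3.11}, {"dx": 2.68, "dy": -3.11}, {"dx": 2.68, "dy": -3.11}, {"dx": 2.68, "dy": -3.11}, {"dx": 2.68, "dy": -3.11}, {"dx": 2.68, "dy": -3.11}, {"dx": 2.68, "dy": -3.11}, {"dx": 2.68, "dy": -3.11}, {"dx": 2.68, "dy": -3.11}, {"dx": 2.68, "dy": -3.11}, {"dx": 2.68, "dy": -3.11}, {"dx": 2.68, "dy": -3.11}, {"dx": 2.68, "dy": -3.11}, {"dx": 2.68, "dy": -3.11}, {"dx": 2.68, "dy": -3.11}, {"dx": 2.68, "dy": -3.11}, {"dx": 2.68, "dy": -3.11}, {"dx": 2.68, "dy": -3.11}], jaw=9.4)

```text
validation failed for argument at $.mo...
```

Request:
arm_command(moves=[{"spin": -9.3}, {"spin": -9.3}, {"spin": -9.3}, {"spin": -9.3}, {"spin": -9.3}, {"spin": -9.3}, {"spin": -9.3}, {}])

```text
validation failed for argument at $.mo...
```

```bash
cat >> h.py <<'E'
def tool():
    s=env.read_state(); w,x,y,z=s["eef_rot"]
    tx=np.array([1-2*(y*y+z*z),2*(x*y+w*z)]); ang=np.degrees(np.arctan2(tx[1],tx[0]))
    print("t",s["clock"],"p",(s["tcp_pos"]*1000).round(1),"toolx",ang.round(2),"F",s["force"].round(2),"T",s["torque"].round(2),"w",s["grip_width"],"j",s["joints"].round(2))
    return s,ang
E
python3 - <<'E'
from h import *
s,a=tool()
im=env.capture("wrist"); c=env.get_calibration("wrist"); cv2.imwrite("pics/w1.png",im[:,:,::-1])
R=cv2.Rodrigues(c["rvec"])[0];print("cam",-R.T@c["tvec"])
b=cv2.projectPoints(np.array([[.427,.163,.031],[.427,.283,.031],[.547,.283,.031],[.547,.163,.031]]),c["rvec"],c["tvec"],c["intrinsics"],None)[0][:,0];print(b)
# black disc seen by both fixed cameras at z=0?
print(pix2w(env.get_calibration("scene"),[[369,286]],0),pix2w(env.get_calibration("top"),[[339,303]],0))
E
```

```text
t 0.35 p [ 262.1 -567.3  205.3] toolx 24.8 F [ 0.7  -0.44  0.12] T [-0.   -0.05  0.05] w 0.09417972334403471 j [ 1.1   0.42 -0.01  1.61  0.    1.11 -0.05]
cam [ 0.33422337 -0.53320512  0.38376571]
[[-546.5190402  -430.57067334]
 [-767.40087345 -546.18433867]
 [-843.85865005 -852.57843197]
 [-586.28657866 -700.16887011]]
[[0.40012581 0.24099028 0.        ]] [[0.40178759 0.24048793 0.        ]]
```

View pics/w1.png

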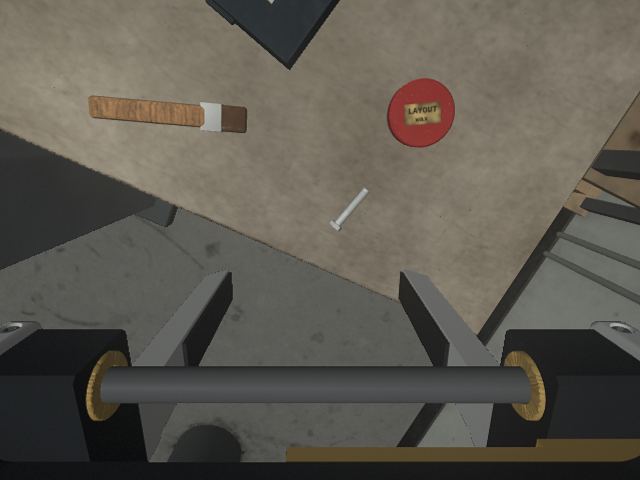

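The arm did not move: the rows were rejected, probably because every key has to be given. The wrist view shows the fingers near (215,300) and (415,300), still over the start area. The black disc lies flat at bench height.

Request:
arm_command(moves=[{"dx": 2.68, "dy": -3.11, "dz": -2.7, "spin": 0}, {"dx": 2.68, "dy": -3.11, "dz": -2.7, "spin": 0}, {"dx": 2.68, "dy": -3.11, "dz": -2.7, "spin": 0}, {"dx": 2.68, "dy": -3.11, "dz": 0, "spin": 0}, {"dx": 2.68, "dy": -3.11, "dz": 0, "spin": 0}, {"dx": 2.68, "dy": -3.11, "dz": 0, "spin": 0}, {"dx": 2.68, "dy": -3.11, "dz": 0, "spin": 0}, {"dx": 2.68, "dy": -3.11, "dz": 0, "spin": 0}, {"dx": 2.68, "dy": -3.11, "dz": 0, "spin": 0}, {"dx": 2.68, "dy": -3.11, "dz": 0, "spin": 0}, {"dx": 2.68, "dy": -3.11, "dz": 0, "spin": 0}, {"dx": 2.68, "dy": -3.11, "dz": 0, "spin": 0}, {"dx": 2.68, "dy": -3.11, "dz": 0, "spin": 0}, {"dx": 2.68, "dy": -3.11, "dz": 0, "spin": 0}, {"dx": 2.68, "dy": -3.11, "dz": 0, "spin": 0}, {"dx": 2.68, "dy": -3.11, "dz": 0, "spin": 0}, {"dx": 2.68, "dy": -3.11, "dz": 0, "spin": 0}, {"dx": 2.68, "dy": -3.11, "dz": 0, "spin": 0}, {"dx": 2.68, "dy": -3.11, "dz": 0, "spin": 0}, {"dx": 2.68, "dy": -3.11, "dz": 0, "spin": 0}], jaw=9.4)

```text
clock: 2.9
tcp_pos: [0.4881, 0.2233, 0.2865]
eef_rot: [0.0, 0.977, 0.214, 0.0]
force: [0.7, -1.0, 0.7]
grip_width: 0.0941
```

Request:
arm_command(moves=[{"dx": 0, "dy": 0, "dz": 0, "spin": -9.3}, {"dx": 0, "dy": 0, "dz": 0, "spin": -9.3}, {"dx": 0, "dy": 0, "dz": 0, "spin": -9.3}, {"dx": 0, "dy": 0, "dz": 0, "spin": -9.3}, {"dx": 0, "dy": 0, "dz": 0, "spin": -9.3}, {"dx": 0, "dy": 0, "dz": 0, "spin": -9.3}, {"dx": 0, "dy": 0, "dz": 0, "spin": -9.3}, {"dx": 0, "dy": 0, "dz": 0, "spin": 0}])

```text
clock: 3.9
tcp_pos: [0.4879, 0.222, 0.2864]
eef_rot: [-0.0, 0.708, 0.706, -0.0]
force: [0.8, -0.1, 0.2]
grip_width: 0.0938
```

```bash
python3 - <<'E'
from h import *
s,a=tool()
im=env.capture("wrist"); c=env.get_calibration("wrist"); cv2.imwrite("pics/w2.png",im[:,:,::-1])
R=cv2.Rodrigues(c["rvec"])[0];print("cam",-R.T@c["tvec"])
b=cv2.projectPoints(np.array([[.447,.173,.031],[.447,.273,.031],[.527,.273,.031],[.527,.173,.031],[.591,.2324,.024]]),c["rvec"],c["tvec"],c["intrinsics"],None)[0][:,0];print(b)
E
```

```text
t 3.9 p [487.9 222.  286.4] toolx 89.84 F [ 0.77 -0.11  0.2 ] T [-0.01 -0.07 -0.04] w 0.09376154490072915 j [ 0.29  0.3  -0.94  1.71  0.26  1.26 -0.71]
cam [0.48827431 0.30223162 0.46487028]
[[284.42779464 240.50078678]
 [282.00956975 162.89542423]
 [346.80023529 162.53727168]
 [345.31859617 240.1829245 ]
 [395.48046927 194.09344702]]
```

View pics/w2.png

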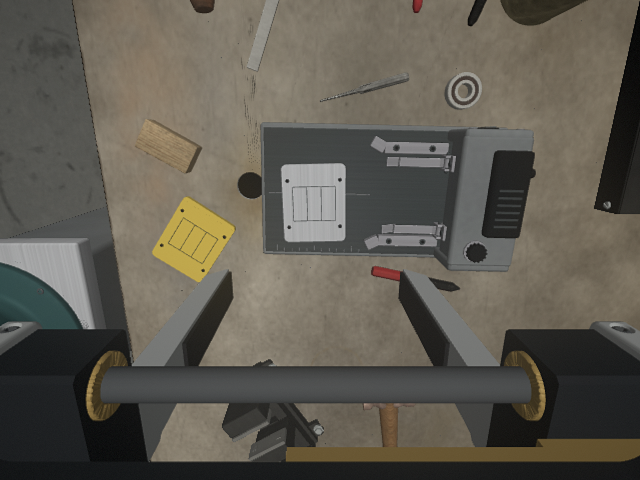

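The wrist view shows the aluminium plate with corners at about (282,164), (345,163), (344,241) and (285,242), which agrees with the prediction. I'll refine this once from the wrist picture.

```bash
python3 - <<'E'
from h import *
c=env.get_calibration("wrist"); im=cv2.imread("pics/w2.png")
k=plate(im,(270,150,362,252)); w=pix2w(c,k,.031)[:,:2]*1000;print(cv2.minAreaRect(w.astype(np.float32)))
# guides: flare tips / bends and clip noses seen in the view
q=pix2w(c,[[371,144],[366,241],[388,151],[382,233],[449,152],[446,235]],.034);print((q*1000).round(1))
q=pix2w(c,[[262,124],[263,253]],.024);print((q*1000).round(1))
E
```

```text
((485.7813720703125, 222.1343994140625), (79.70689392089844, 99.93569946289062), 0.9383654594421387)
[[555.6 295.   34. ]
 [553.8 172.6  34. ]
 [576.5 286.7  34. ]
 [574.1 183.4  34. ]
 [650.8 285.1  34. ]
 [657.4 180.2  34. ]]
[[423.4 319.1  24. ]
 [416.9 153.5  24. ]]
```

Request:
arm_command(moves=[{"dx": 0.02, "dy": -0.16, "dz": 4, "spin": -1}, {"dx": 0, "dy": 0, "dz": 4, "spin": 0}, {"dx": 0, "dy": 0, "dz": 4, "spin": 0}, {"dx": 0, "dy": 0, "dz": 4, "spin": 0}, {"dx": 0, "dy": 0, "dz": 4, "spin": 0}, {"dx": 0, "dy": 0, "dz": 3, "spin": 0}, {"dx": 0, "dy": 0, "dz": 1.5, "spin": 0}, {"dx": 0, "dy": 0, "dz": 0.7, "spin": 0}, {"dx": 0, "dy": 0, "dz": 0.4, "spin": 0}, {"dx": 0, "dy": 0, "dz": 0.2, "spin": 0}, {"dx": 0, "dy": 0, "dz": 0, "spin": 0}])

```text
clock: 5.32
tcp_pos: [0.4865, 0.2223, 0.0288]
eef_rot: [0.0, 0.702, 0.712, 0.0]
force: [0.0, -0.1, -0.1]
grip_width: 0.0939
```

```bash
python3 - <<'E'
from h import *
tool()
E
```

```text
t 5.325 p [486.5 222.3  28.8] toolx 90.88 F [ 0.01 -0.1  -0.15] T [-0.04 -0.12 -0.05] w 0.09392820796594992 j [ 0.1   0.62 -0.74  1.95  0.58  0.8  -0.96]
```

Request:
arm_command(moves=[{"dx": 0, "dy": 0, "dz": 0.15, "spin": 0}, {"dx": 0, "dy": 0, "dz": 0, "spin": 0}, {"dx": 0, "dy": 0, "dz": 0, "spin": 0}, {"dx": 0, "dy": 0, "dz": 0, "spin": 0}, {"dx": 0, "dy": 0, "dz": 0, "spin": 0}, {"dx": 0, "dy": 0, "dz": 0, "spin": 0}], jaw=7.7, force=6)

```text
clock: 6.08
tcp_pos: [0.4862, 0.2222, 0.027]
eef_rot: [-0.0, 0.702, 0.713, -0.0]
force: [-0.5, -1.0, 2.1]
grip_width: 0.0795
```

Request:
arm_command(moves=[{"dx": 0.16, "dy": 0, "dz": 0, "spin": 0.3}, {"dx": 0.16, "dy": 0, "dz": 0, "spin": 0.3}, {"dx": 0.16, "dy": 0, "dz": 0, "spin": 0.3}, {"dx": 0.16, "dy": 0, "dz": 0, "spin": 0.3}, {"dx": 0.16, "dy": 0, "dz": 0, "spin": 0.3}, {"dx": 0.16, "dy": 0, "dz": 0, "spin": 0.3}, {"dx": 0.16, "dy": 0, "dz": 0, "spin": 0.3}, {"dx": 0.16, "dy": 0, "dz": 0, "spin": 0.3}, {"dx": 0, "dy": 0, "dz": 0, "spin": 0}])

```text
clock: 7.2
tcp_pos: [0.4862, 0.2354, 0.027]
eef_rot: [-0.0, 0.716, 0.698, 0.0]
force: [-0.0, -0.8, 1.3]
grip_width: 0.0798
```

```bash
python3 - <<'E'
from h import *
tool()
E
```

```text
t 7.2 p [486.2 235.4  27. ] toolx 88.5 F [-0.05 -0.77  1.29] T [ 0.09 -0.1   0.02] w 0.07980083073651796 j [ 0.06  0.63 -0.73  1.94  0.58  0.8  -1.02]
```

Request:
arm_command(moves=[{"dx": 0, "dy": 0, "dz": 0, "spin": 0}, {"dx": 0, "dy": 0, "dz": 0, "spin": 0}, {"dx": 0, "dy": 0, "dz": 0, "spin": 0}, {"dx": 0, "dy": 0, "dz": 0, "spin": 0}, {"dx": 0, "dy": 0, "dz": -1, "spin": 0}, {"dx": 0, "dy": 0, "dz": -3, "spin": 0}, {"dx": 0, "dy": 0, "dz": -4, "spin": 0}, {"dx": 0, "dy": 0, "dz": -4, "spin": 0}, {"dx": 0, "dy": 0, "dz": 0, "spin": 10}, {"dx": 0, "dy": 0, "dz": 0, "spin": 10}, {"dx": 0, "dy": 0, "dz": 0, "spin": 10}, {"dx": 0, "dy": 0, "dz": 0, "spin": 10}, {"dx": 0, "dy": 0, "dz": 0, "spin": 10}, {"dx": 0, "dy": 0, "dz": 0, "spin": 10}, {"dx": 0, "dy": 0, "dz": 0, "spin": 10}, {"dx": 0, "dy": 0, "dz": 0, "spin": 10}, {"dx": 0, "dy": 0, "dz": 0, "spin": 10}, {"dx": 0, "dy": 0, "dz": 0, "spin": 0}], jaw=9.4)

```text
clock: 9.45
tcp_pos: [0.4862, 0.2354, 0.1476]
eef_rot: [-0.0, 1.0, -0.012, 0.0]
force: [0.6, 0.7, 0.4]
grip_width: 0.0938
```

```bash
python3 - <<'E'
from h import *
tool()
im=env.capture("wrist"); c=env.get_calibration("wrist"); cv2.imwrite("pics/w3.png",im[:,:,::-1])
b=cv2.projectPoints(np.array([[.446,.185,.031],[.446,.285,.031],[.526,.285,.031],[.526,.185,.031],[.591,.2324,.024]]),c["rvec"],c["tvec"],c["intrinsics"],None)[0][:,0];print(b)
E
```

```text
t 9.45 p [486.2 235.4 147.6] toolx -1.42 F [0.65 0.73 0.39] T [ 0.01  0.   -0.06] w 0.09380775272198386 j [-0.08  0.38 -0.52  1.87  0.23  0.95 -2.3 ]
[[372.1286543  272.42358301]
 [263.22253141 274.59414497]
 [257.36075146 187.53456571]
 [374.31113092 185.01779374]
 [317.2506431  106.01081153]]
```

View pics/w3.png

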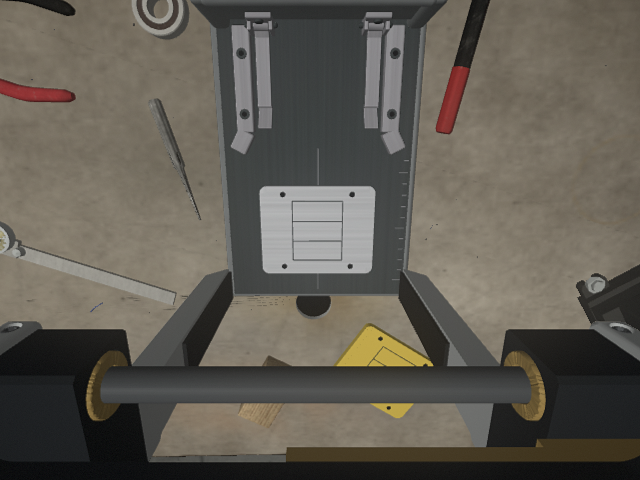

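The plate spans columns 260–376 and sits square on the centre line at column 318. The guides' inner faces are at about 251 and 384, so it is centred. Next I retract behind it, narrow the fingers and lower them.

Request:
arm_command(moves=[{"dx": -3.2, "dy": 0, "dz": 0, "spin": 0}, {"dx": -3.2, "dy": -0.1, "dz": 0, "spin": 0}, {"dx": 0, "dy": 0, "dz": 4, "spin": 0}, {"dx": 0, "dy": 0, "dz": 4, "spin": 0}, {"dx": 0, "dy": 0, "dz": 2.5, "spin": 0}, {"dx": 0, "dy": 0, "dz": 1, "spin": 0}, {"dx": 0, "dy": 0, "dz": 0.4, "spin": 0}, {"dx": 0, "dy": 0, "dz": 0.1, "spin": 0}, {"dx": 0, "dy": 0, "dz": 0, "spin": 0}], jaw=3.6)

```text
clock: 10.62
tcp_pos: [0.4227, 0.238, 0.0276]
eef_rot: [-0.0, 1.0, -0.013, 0.0]
force: [-0.9, 0.1, -0.2]
grip_width: 0.0358
```

```bash
python3 - <<'E'
from h import *
tool()
E
```

```text
t 10.625 p [422.7 238.   27.6] toolx -1.48 F [-0.86  0.1  -0.23] T [ 0.07 -0.03 -0.06] w 0.03583872324729745 j [-0.18  0.48 -0.47  2.08  0.35  0.66 -2.48]
```

Request:
arm_command(moves=[{"dx": 0.5, "dy": 0.1, "dz": 0, "spin": 0}, {"dx": 0.5, "dy": 0, "dz": 0, "spin": 0}, {"dx": 0.4, "dy": 0, "dz": 0, "spin": 0}, {"dx": 0.4, "dy": 0, "dz": 0, "spin": 0}, {"dx": 0.4, "dy": 0, "dz": 0, "spin": 0}, {"dx": 0.4, "dy": 0, "dz": 0, "spin": 0}, {"dx": 0.4, "dy": 0, "dz": 0, "spin": 0}, {"dx": 0.4, "dy": 0, "dz": 0, "spin": 0}, {"dx": 0.4, "dy": 0, "dz": 0, "spin": 0}, {"dx": 0.4, "dy": 0, "dz": 0, "spin": 0}, {"dx": 0.4, "dy": 0, "dz": 0, "spin": 0}])

```text
clock: 12.0
tcp_pos: [0.4685, 0.2356, 0.027]
eef_rot: [-0.0, 1.0, -0.013, -0.0]
force: [-0.4, 0.5, 0.7]
grip_width: 0.0358
```

```bash
python3 - <<'E'
from h import *
tool()
im=env.capture("wrist"); c=env.get_calibration("wrist"); cv2.imwrite("pics/w4.png",im[:,:,::-1])
E
```

```text
t 12.0 p [468.5 235.6  27. ] toolx -1.5 F [-0.42  0.47  0.71] T [ 0.03  0.08 -0.02] w 0.035832844580886515 j [-0.15  0.53 -0.46  1.98  0.35  0.71 -2.43]
```

View pics/w4.png

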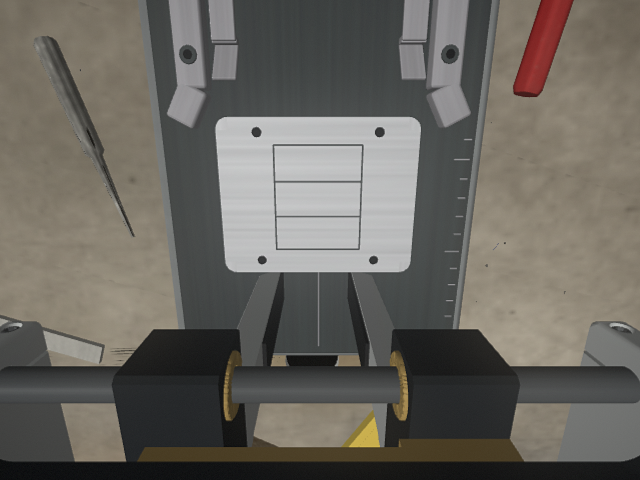

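The plate's front corners are at (216,118) and (421,118), square and centred before the flares, with both fingers at its rear edge. I'll work out its position.

```bash
python3 - <<'E'
from h import *
c=env.get_calibration("wrist")
q=pix2w(c,[[318,117],[318,271.5],[216,200],[417,200],[180,125],[462,122],[206,88],[429,88]],.031);print((q*1000).round(1))
q=pix2w(c,[[224,79],[411,79]],.027);print((q*1000).round(1))
E
```

```text
[[558.1 232.7  31. ]
 [478.8 234.6  31. ]
 [519.3 285.8  31. ]
 [516.6 183.1  31. ]
 [556.2 299.3  31. ]
 [554.  163.5  31. ]
 [572.4 284.9  31. ]
 [569.6 180.3  31. ]]
[[576.7 277.1  27. ]
 [574.3 187.9  27. ]]
```

Request:
arm_command(moves=[{"dx": 0.3, "dy": 0, "dz": 0, "spin": 0}, {"dx": 0.3, "dy": 0, "dz": 0, "spin": 0}, {"dx": 0.3, "dy": 0, "dz": 0, "spin": 0}, {"dx": 0.3, "dy": 0, "dz": 0, "spin": 0}, {"dx": 0.3, "dy": 0, "dz": 0, "spin": 0}, {"dx": 0.3, "dy": 0, "dz": 0, "spin": 0}])

```text
clock: 12.8
tcp_pos: [0.4865, 0.2351, 0.027]
eef_rot: [-0.0, 1.0, -0.013, -0.0]
force: [-0.3, -0.7, -0.5]
grip_width: 0.0362
```

Request:
arm_command(moves=[{"dx": 0.2, "dy": 0, "dz": 0, "spin": 0}, {"dx": 0.2, "dy": 0, "dz": 0, "spin": 0}, {"dx": 0.2, "dy": 0, "dz": 0, "spin": 0}])

```text
clock: 13.18
tcp_pos: [0.4924, 0.235, 0.027]
eef_rot: [-0.0, 1.0, -0.013, -0.0]
force: [-0.0, -0.2, 0.2]
grip_width: 0.0356
```

Request:
arm_command(moves=[{"dx": 0.2, "dy": 0, "dz": 0, "spin": 0}, {"dx": 0.2, "dy": 0, "dz": 0, "spin": 0}, {"dx": 0.2, "dy": 0, "dz": 0, "spin": 0}])

```text
clock: 13.55
tcp_pos: [0.4973, 0.2349, 0.0268]
eef_rot: [0.0, 1.0, -0.013, -0.001]
force: [-7.0, 0.0, 4.6]
grip_width: 0.0358
```

```bash
python3 - <<'E'
from h import *
tool()
E
```

```text
t 13.55 p [497.3 234.9  26.8] toolx -1.48 F [-7.    0.01  4.62] T [-0.01  1.95  0.05] w 0.03579381201901314 j [-0.14  0.57 -0.45  1.92  0.36  0.74 -2.39]
```

Request:
arm_command(moves=[{"dx": 0.2, "dy": 0, "dz": 0, "spin": 0}, {"dx": 0.2, "dy": 0, "dz": 0, "spin": 0}, {"dx": 0.2, "dy": 0, "dz": 0, "spin": 0}])

```text
clock: 13.92
tcp_pos: [0.5036, 0.2347, 0.0268]
eef_rot: [0.0, 1.0, -0.013, -0.001]
force: [-4.7, 1.0, 0.5]
grip_width: 0.0362
```

Request:
arm_command(moves=[{"dx": 0.2, "dy": 0, "dz": 0, "spin": 0}, {"dx": 0.2, "dy": 0, "dz": 0, "spin": 0}, {"dx": 0.2, "dy": 0, "dz": 0, "spin": 0}])

```text
clock: 14.3
tcp_pos: [0.5103, 0.2344, 0.0269]
eef_rot: [0.0, 1.0, -0.013, -0.0]
force: [-3.6, -0.3, -1.0]
grip_width: 0.036
```

Request:
arm_command(moves=[{"dx": 0.2, "dy": 0, "dz": 0, "spin": 0}, {"dx": 0.2, "dy": 0, "dz": 0, "spin": 0}, {"dx": 0.2, "dy": 0, "dz": 0, "spin": 0}])

```text
clock: 14.68
tcp_pos: [0.5164, 0.2343, 0.0269]
eef_rot: [-0.0, 1.0, -0.013, -0.0]
force: [-3.7, -0.6, -2.0]
grip_width: 0.0362
```

```bash
python3 - <<'E'
from h import *
tool()
im=env.capture("wrist"); c=env.get_calibration("wrist"); cv2.imwrite("pics/w5.png",im[:,:,::-1])
E
```

```text
t 14.675 p [516.4 234.3  26.9] toolx -1.5 F [-3.66 -0.55 -2.  ] T [ 0.05  0.8  -0.05] w 0.03616510710582476 j [-0.13  0.59 -0.45  1.88  0.36  0.76 -2.37]
```

View pics/w5.png

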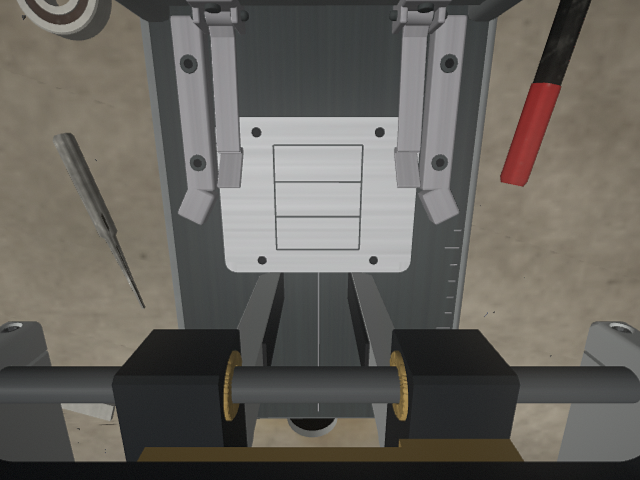

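The plate is square between the guides with both clip noses riding on it at about (230,170) and (406,170). It slides at about 3.7 N. I'll carry on to just before the snap.

Request:
arm_command(moves=[{"dx": 0.3, "dy": 0, "dz": 0, "spin": 0}, {"dx": 0.3, "dy": 0, "dz": 0, "spin": 0}, {"dx": 0.3, "dy": 0, "dz": 0, "spin": 0}, {"dx": 0.3, "dy": 0, "dz": 0, "spin": 0}, {"dx": 0.3, "dy": 0, "dz": 0, "spin": 0}, {"dx": 0.3, "dy": 0, "dz": 0, "spin": 0}, {"dx": 0.3, "dy": 0, "dz": 0, "spin": 0}, {"dx": 0.3, "dy": 0, "dz": 0, "spin": 0}])

```text
clock: 15.72
tcp_pos: [0.5404, 0.2337, 0.027]
eef_rot: [-0.0, 1.0, -0.013, -0.0]
force: [-2.5, -0.2, 0.6]
grip_width: 0.0359
```

Request:
arm_command(moves=[{"dx": 0.3, "dy": 0, "dz": 0, "spin": 0}, {"dx": 0.3, "dy": 0, "dz": 0, "spin": 0}, {"dx": 0.3, "dy": 0, "dz": 0, "spin": 0}, {"dx": 0.3, "dy": 0, "dz": 0, "spin": 0}, {"dx": 0.3, "dy": 0, "dz": 0, "spin": 0}, {"dx": 0.3, "dy": 0, "dz": 0, "spin": 0}, {"dx": 0.3, "dy": 0, "dz": 0, "spin": 0}, {"dx": 0.3, "dy": 0, "dz": 0, "spin": 0}])

```text
clock: 16.73
tcp_pos: [0.5644, 0.2331, 0.0269]
eef_rot: [-0.0, 1.0, -0.013, -0.0]
force: [-4.2, -0.9, 0.6]
grip_width: 0.0358
```

```bash
python3 - <<'E'
from h import *
tool()
im=env.capture("wrist"); c=env.get_calibration("wrist"); cv2.imwrite("pics/w6.png",im[:,:,::-1])
print((pix2w(c,[[318,271.5]],.031)*1000).round(1))
E
```

```text
t 16.725 p [564.4 233.1  26.9] toolx -1.5 F [-4.23 -0.9   0.56] T [0.06 0.93 0.01] w 0.035765704203545086 j [-0.11  0.65 -0.44  1.76  0.36  0.81 -2.33]
[[574.6 232.1  31. ]]
```

View pics/w6.png

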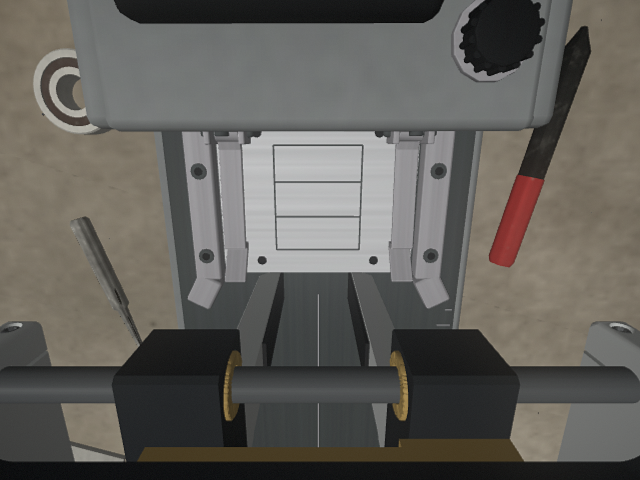

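The plate's rear edge is at x≈0.575, still about 17 mm short of the hook line. The noses ride on it at (236,265) and (402,265), and the fingers clear the clips. I'll approach the snap more slowly.

Request:
arm_command(moves=[{"dx": 0.15, "dy": 0, "dz": 0, "spin": 0}, {"dx": 0.15, "dy": 0, "dz": 0, "spin": 0}, {"dx": 0.15, "dy": 0, "dz": 0, "spin": 0}, {"dx": 0.15, "dy": 0, "dz": 0, "spin": 0}, {"dx": 0.15, "dy": 0, "dz": 0, "spin": 0}, {"dx": 0.15, "dy": 0, "dz": 0, "spin": 0}, {"dx": 0.15, "dy": 0, "dz": 0, "spin": 0}])

```text
clock: 17.65
tcp_pos: [0.5748, 0.2328, 0.027]
eef_rot: [-0.0, 1.0, -0.013, -0.0]
force: [-3.8, -0.0, -0.0]
grip_width: 0.0358
```

Request:
arm_command(moves=[{"dx": 0.1, "dy": 0, "dz": 0, "spin": 0}, {"dx": 0.1, "dy": 0, "dz": 0, "spin": 0}])

```text
clock: 17.9
tcp_pos: [0.5768, 0.2327, 0.027]
eef_rot: [-0.0, 1.0, -0.013, -0.0]
force: [-2.5, 0.2, 0.7]
grip_width: 0.0359
```

Request:
arm_command(moves=[{"dx": 0.05, "dy": 0, "dz": 0, "spin": 0}, {"dx": 0.05, "dy": 0, "dz": 0, "spin": 0}])

```text
clock: 18.15
tcp_pos: [0.5777, 0.2327, 0.0269]
eef_rot: [-0.0, 1.0, -0.013, -0.0]
force: [-4.0, -1.0, 0.6]
grip_width: 0.036
```

Request:
arm_command(moves=[{"dx": 0.05, "dy": 0, "dz": 0, "spin": 0}, {"dx": 0.05, "dy": 0, "dz": 0, "spin": 0}])

```text
clock: 18.4
tcp_pos: [0.5787, 0.2327, 0.0269]
eef_rot: [-0.0, 1.0, -0.013, -0.0]
force: [-3.7, -0.0, 1.2]
grip_width: 0.0361
```

Request:
arm_command(moves=[{"dx": 0.05, "dy": 0, "dz": 0, "spin": 0}, {"dx": 0.05, "dy": 0, "dz": 0, "spin": 0}])

```text
clock: 18.65
tcp_pos: [0.5797, 0.2327, 0.027]
eef_rot: [-0.0, 1.0, -0.013, -0.0]
force: [-3.9, 0.3, 0.8]
grip_width: 0.0361
```

Request:
arm_command(moves=[{"dx": 0.05, "dy": 0, "dz": 0, "spin": 0}, {"dx": 0.05, "dy": 0, "dz": 0, "spin": 0}])

```text
clock: 18.9
tcp_pos: [0.5808, 0.2326, 0.027]
eef_rot: [-0.0, 1.0, -0.013, 0.0]
force: [-2.7, 1.2, 0.7]
grip_width: 0.0354
```

Request:
arm_command(moves=[{"dx": 0.05, "dy": 0, "dz": 0, "spin": 0}, {"dx": 0.05, "dy": 0, "dz": 0, "spin": 0}])

```text
clock: 19.15
tcp_pos: [0.5822, 0.2325, 0.0271]
eef_rot: [-0.0, 1.0, -0.013, 0.0]
force: [-1.1, 0.0, 1.0]
grip_width: 0.0359
```

Request:
arm_command(moves=[{"dx": 0.05, "dy": 0, "dz": 0, "spin": 0}])

```text
clock: 19.27
tcp_pos: [0.5825, 0.2326, 0.027]
eef_rot: [-0.0, 1.0, -0.013, 0.0]
force: [-0.7, 0.0, 0.0]
grip_width: 0.0359
```

Request:
arm_command(moves=[{"dx": 0.05, "dy": 0, "dz": 0, "spin": 0}, {"dx": 0.03, "dy": 0, "dz": 0, "spin": 0}])

```text
clock: 19.52
tcp_pos: [0.5828, 0.2326, 0.0269]
eef_rot: [0.0, 1.0, -0.013, -0.0]
force: [-3.1, -0.4, 0.9]
grip_width: 0.036
```

Request:
arm_command(moves=[{"dx": 0.04, "dy": 0, "dz": 0, "spin": 0}, {"dx": 0.04, "dy": 0, "dz": 0, "spin": 0}])

```text
clock: 19.77
tcp_pos: [0.5832, 0.2326, 0.0268]
eef_rot: [0.0, 1.0, -0.013, -0.001]
force: [-7.1, -0.2, 4.0]
grip_width: 0.036
```

```bash
python3 - <<'E'
from h import *
tool()
im=env.capture("wrist"); a=im[225:305,200:440,::-1]; cv2.imwrite("pics/w7.png",cv2.resize(a,None,fx=3.3,fy=3.3,interpolation=cv2.INTER_CUBIC))
tool()
E
```

```text
t 19.775 p [583.2 232.6  26.8] toolx -1.48 F [-7.06 -0.18  4.03] T [-0.    1.47 -0.01] w 0.03597194937965327 j [-0.11  0.67 -0.44  1.72  0.36  0.83 -2.31]
t 19.825 p [583.2 232.7  26.8] toolx -1.49 F [-6.25 -0.7   3.29] T [-0.05  1.37  0.04] w 0.03594212932370116 j [-0.11  0.67 -0.44  1.72  0.36  0.83 -2.31]
```

View pics/w7.png

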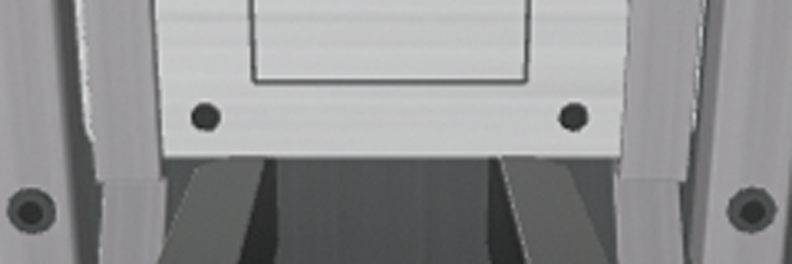

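Both noses look the same, bending at crop row 180. The plate's rear edge is at row 156, about 3 mm past the hooks, so both clips seem to be down. The force is rising, so I'll feel on in small steps.

Request:
arm_command(moves=[{"dx": 0.03, "dy": 0, "dz": 0, "spin": 0}, {"dx": 0, "dy": 0, "dz": 0, "spin": 0}])

```text
clock: 20.08
tcp_pos: [0.5835, 0.2327, 0.0268]
eef_rot: [0.0, 1.0, -0.013, -0.001]
force: [-5.7, 0.8, 2.8]
grip_width: 0.0358
```

Request:
arm_command(moves=[{"dx": 0.03, "dy": 0, "dz": 0, "spin": 0}, {"dx": 0.03, "dy": 0, "dz": 0, "spin": 0}])

```text
clock: 20.32
tcp_pos: [0.584, 0.2326, 0.0268]
eef_rot: [0.0, 1.0, -0.013, -0.001]
force: [-5.2, -0.0, 3.6]
grip_width: 0.0359
```

Sliding at about 5.5 N with both clips down. I'll continue.

Request:
arm_command(moves=[{"dx": 0.04, "dy": 0, "dz": 0, "spin": 0}, {"dx": 0.04, "dy": 0, "dz": 0, "spin": 0}])

```text
clock: 20.58
tcp_pos: [0.5848, 0.2327, 0.0268]
eef_rot: [0.0, 1.0, -0.013, -0.001]
force: [-6.8, 0.3, 2.9]
grip_width: 0.0363
```

Request:
arm_command(moves=[{"dx": 0.04, "dy": 0, "dz": 0, "spin": 0}, {"dx": 0.04, "dy": 0, "dz": 0, "spin": 0}])

```text
clock: 20.82
tcp_pos: [0.5856, 0.2327, 0.0268]
eef_rot: [0.0, 1.0, -0.013, -0.001]
force: [-6.2, 0.7, 3.4]
grip_width: 0.0359
```

Request:
arm_command(moves=[{"dx": 0.04, "dy": 0, "dz": 0, "spin": 0}, {"dx": 0.04, "dy": 0, "dz": 0, "spin": 0}])

```text
clock: 21.08
tcp_pos: [0.5864, 0.2327, 0.0268]
eef_rot: [0.0, 1.0, -0.013, -0.001]
force: [-6.5, 0.0, 3.1]
grip_width: 0.0365
```

Request:
arm_command(moves=[{"dx": 0.04, "dy": 0, "dz": 0, "spin": 0}, {"dx": 0.04, "dy": 0, "dz": 0, "spin": 0}])

```text
clock: 21.32
tcp_pos: [0.5872, 0.2326, 0.0268]
eef_rot: [0.0, 1.0, -0.013, -0.001]
force: [-5.4, 0.2, 3.4]
grip_width: 0.036
```

Request:
arm_command(moves=[{"dx": 0.04, "dy": 0, "dz": 0, "spin": 0}, {"dx": 0.04, "dy": 0, "dz": 0, "spin": 0}])

```text
clock: 21.58
tcp_pos: [0.588, 0.2326, 0.0268]
eef_rot: [0.0, 1.0, -0.013, -0.001]
force: [-5.5, 0.2, 3.2]
grip_width: 0.0359
```

Request:
arm_command(moves=[{"dx": 0.04, "dy": 0, "dz": 0, "spin": 0}, {"dx": 0.04, "dy": 0, "dz": 0, "spin": 0}])

```text
clock: 21.82
tcp_pos: [0.5888, 0.2326, 0.0268]
eef_rot: [0.0, 1.0, -0.013, -0.001]
force: [-6.7, 0.2, 3.2]
grip_width: 0.0362
```

Request:
arm_command(moves=[{"dx": 0.04, "dy": 0, "dz": 0, "spin": 0}, {"dx": 0.04, "dy": 0, "dz": 0, "spin": 0}])

```text
clock: 22.08
tcp_pos: [0.5896, 0.2326, 0.0268]
eef_rot: [0.0, 1.0, -0.013, -0.001]
force: [-6.2, 0.4, 4.6]
grip_width: 0.0357
```

Request:
arm_command(moves=[{"dx": 0.04, "dy": 0, "dz": 0, "spin": 0}, {"dx": 0.04, "dy": 0, "dz": 0, "spin": 0}])

```text
clock: 22.32
tcp_pos: [0.5904, 0.2326, 0.0268]
eef_rot: [0.0, 1.0, -0.013, -0.001]
force: [-6.0, 0.4, 3.3]
grip_width: 0.0357
```

Request:
arm_command(moves=[{"dx": 0.04, "dy": 0, "dz": 0, "spin": 0}, {"dx": 0.04, "dy": 0, "dz": 0, "spin": 0}])

```text
clock: 22.58
tcp_pos: [0.5912, 0.2326, 0.0268]
eef_rot: [0.0, 1.0, -0.013, -0.001]
force: [-6.3, 0.5, 3.0]
grip_width: 0.0363
```

Request:
arm_command(moves=[{"dx": 0.04, "dy": 0, "dz": 0, "spin": 0}, {"dx": 0.04, "dy": 0, "dz": 0, "spin": 0}])

```text
clock: 22.82
tcp_pos: [0.592, 0.2325, 0.0268]
eef_rot: [0.0, 1.0, -0.013, -0.001]
force: [-6.7, -0.6, 3.8]
grip_width: 0.0361
```

Request:
arm_command(moves=[{"dx": 0.04, "dy": 0, "dz": 0, "spin": 0}, {"dx": 0.04, "dy": 0, "dz": 0, "spin": 0}])

```text
clock: 23.08
tcp_pos: [0.5928, 0.2325, 0.0268]
eef_rot: [0.0, 1.0, -0.013, -0.001]
force: [-6.7, 0.2, 3.3]
grip_width: 0.0361
```

Request:
arm_command(moves=[{"dx": 0.04, "dy": 0, "dz": 0, "spin": 0}, {"dx": 0.04, "dy": 0, "dz": 0, "spin": 0}])

```text
clock: 23.32
tcp_pos: [0.5936, 0.2325, 0.0268]
eef_rot: [0.0, 1.0, -0.013, -0.001]
force: [-5.5, 0.2, 3.2]
grip_width: 0.0361
```

Request:
arm_command(moves=[{"dx": 0.04, "dy": 0, "dz": 0, "spin": 0}, {"dx": 0.04, "dy": 0, "dz": 0, "spin": 0}])

```text
clock: 23.58
tcp_pos: [0.5944, 0.2325, 0.0268]
eef_rot: [0.0, 1.0, -0.013, -0.001]
force: [-6.8, -0.0, 2.7]
grip_width: 0.036
```

Request:
arm_command(moves=[{"dx": 0.04, "dy": 0, "dz": 0, "spin": 0}, {"dx": 0.04, "dy": 0, "dz": 0, "spin": 0}])

```text
clock: 23.82
tcp_pos: [0.5951, 0.2325, 0.0268]
eef_rot: [0.0, 1.0, -0.013, -0.001]
force: [-6.8, 0.5, 4.0]
grip_width: 0.0361
```

Request:
arm_command(moves=[{"dx": 0.04, "dy": 0, "dz": 0, "spin": 0}, {"dx": 0.04, "dy": 0, "dz": 0, "spin": 0}])

```text
clock: 24.08
tcp_pos: [0.5959, 0.2324, 0.0268]
eef_rot: [0.0, 1.0, -0.013, -0.001]
force: [-6.8, 0.9, 3.6]
grip_width: 0.0362
```

Request:
arm_command(moves=[{"dx": 0.04, "dy": 0, "dz": 0, "spin": 0}, {"dx": 0.04, "dy": 0, "dz": 0, "spin": 0}])

```text
clock: 24.32
tcp_pos: [0.5967, 0.2324, 0.0268]
eef_rot: [0.0, 1.0, -0.013, -0.001]
force: [-7.3, 0.7, 4.3]
grip_width: 0.0359
```

Request:
arm_command(moves=[{"dx": 0.04, "dy": 0, "dz": 0, "spin": 0}, {"dx": 0.04, "dy": 0, "dz": 0, "spin": 0}])

```text
clock: 24.58
tcp_pos: [0.5975, 0.2324, 0.0268]
eef_rot: [0.0, 1.0, -0.013, -0.001]
force: [-7.3, 0.2, 3.3]
grip_width: 0.036
```

Request:
arm_command(moves=[{"dx": 0.04, "dy": 0, "dz": 0, "spin": 0}, {"dx": 0.03, "dy": 0, "dz": 0, "spin": 0}])

```text
clock: 24.82
tcp_pos: [0.5982, 0.2324, 0.0268]
eef_rot: [0.0, 1.0, -0.013, -0.001]
force: [-6.1, 0.4, 3.9]
grip_width: 0.036
```

Request:
arm_command(moves=[{"dx": 0.04, "dy": 0, "dz": 0, "spin": 0}, {"dx": 0.03, "dy": 0, "dz": 0, "spin": 0}])

```text
clock: 25.08
tcp_pos: [0.5986, 0.2324, 0.0268]
eef_rot: [0.0, 1.0, -0.013, -0.001]
force: [-8.6, 0.1, 6.4]
grip_width: 0.0359
```

Request:
arm_command(moves=[{"dx": 0.03, "dy": 0, "dz": 0, "spin": 0}])

```text
clock: 25.2
tcp_pos: [0.5987, 0.2324, 0.0267]
eef_rot: [0.0, 1.0, -0.013, -0.001]
force: [-10.1, -0.8, 5.6]
grip_width: 0.0365
```

Request:
arm_command(moves=[{"dx": 0.02, "dy": 0, "dz": 0, "spin": 0}])

```text
clock: 25.32
tcp_pos: [0.5987, 0.2324, 0.0267]
eef_rot: [0.0, 1.0, -0.013, -0.001]
force: [-12.4, 0.1, 7.2]
grip_width: 0.036
```

The force has risen about 5–6 N above sliding and the TCP has stopped at 0.5987, so this is the solid stop. I'll back straight off and look.

Request:
arm_command(moves=[{"dx": -0.2, "dy": 0, "dz": 0, "spin": 0}, {"dx": -0.5, "dy": 0, "dz": 0, "spin": 0}, {"dx": -2, "dy": 0, "dz": 0, "spin": 0}, {"dx": -3, "dy": 0, "dz": 0, "spin": 0}, {"dx": -3, "dy": 0, "dz": 0, "spin": 0}, {"dx": 0, "dy": 0, "dz": -3, "spin": 0}, {"dx": 0, "dy": 0, "dz": -2, "spin": 0}, {"dx": 0, "dy": 0, "dz": 0, "spin": 0}])

```text
clock: 26.32
tcp_pos: [0.5145, 0.2346, 0.0785]
eef_rot: [-0.001, 1.0, -0.013, 0.001]
force: [-0.1, -0.7, -0.3]
grip_width: 0.036
```

```bash
python3 - <<'E'
from h import *
tool()
im=env.capture("wrist"); c=env.get_calibration("wrist"); cv2.imwrite("pics/w8.png",im[:,:,::-1])
E
```

```text
t 26.325 p [514.5 234.6  78.5] toolx -1.54 F [-0.14 -0.7  -0.3 ] T [-0.01  0.03 -0.05] w 0.03601306954969637 j [-0.1   0.51 -0.49  1.86  0.31  0.84 -2.34]
```

View pics/w8.png

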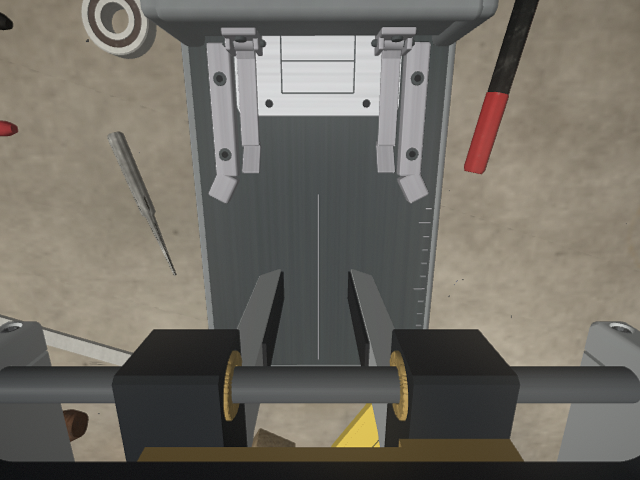

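The plate's rear edge is at row 116 and straight. Both hooks are down at about row 146, roughly 17 mm behind it. The loose things are where they were and the fingers are clear, so I'm handing in.

```bash
python3 - <<'E'
from cell import env
print(env.hand_in())
E
```

```text
the job is handed in; nothing more can be done
None
```

I loaded the aluminium plate into the marking machine and handed the job in at about 26 s on the robot's clock. I couldn't read the switch or the bracket shift directly, so the end position rests on force, arm position and pictures.

**How it went:** I gripped the plate's front and rear edges lightly and slid it along the table until it was centred and square. I then pushed its rear edge with two fingers between the guides and under both clips.

**Last checks:**
- **Clips:** the force dropped at the hook line as they snapped down. The last picture shows both hooks down behind a straight rear edge.
- **Home position:** the rear edge is about 17 mm past the hook line, inside the 2.5 to 19.5 mm range.
- **End stop:** sliding with both clips down took about 6.3 N. The push then rose to 10.1 N and, on the last step, 12.4 N while the arm stood still. That is about 5 to 6 N above sliding and below the 8 N at which the bracket slips. The last step ended slightly above the 5 N target, with noise of about 1 N.
- **Surroundings:** the fingers backed off clear of the plate, and the loose things in view looked undisturbed.

One thing failed along the way: my first two move calls were refused because some values were missing, and nothing moved.

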